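# Send the finished phones out on the trolley

### The job

Clear the finished repair job: lay every phone that is on the blue mat flat in the tray, screen up, one to a compartment and shared between the tray's half towards the trolley and its other half so that it stays balanced, then slide the loaded tray - never lifting it - across the gap onto the trolley, without letting it sag into the gap, until it stands squarely against the trolley's back rail. Hang the two job tags by their eyes on the trolley's two pegs, one on each, and leave the other things on the bench and trolley where they are.

Things in the scene. Friction and masses are not known exactly. Their poses are not given: they have to be found in the camera images.
- phone1_c (a point): Repaired push-button phone, a black block 110 x 46 x 18 mm (its x, y, z), 130 g give or take a tenth; this point is its centre, 9 mm above its underside. It lies screen up on the mat. All phones are alike; two to four of the four are there.
- phone2_c (a point): Repaired push-button phone, a black block 110 x 46 x 18 mm (its x, y, z), 130 g give or take a tenth; this point is its centre, 9 mm above its underside. It lies screen up on the mat. All phones are alike; two to four of the four are there.
- phone3_c (a point): Repaired push-button phone, a black block 110 x 46 x 18 mm (its x, y, z), 130 g give or take a tenth; this point is its centre, 9 mm above its underside. It lies screen up on the mat. All phones are alike; two to four of the four are there.
- phone4_c (a point): Repaired push-button phone, a black block 110 x 46 x 18 mm (its x, y, z), 130 g give or take a tenth; this point is its centre, 9 mm above its underside. It lies screen up on the mat. All phones are alike; two to four of the four are there.
- tray: Shallow white tray 248 x 160 mm (its x, y), 180 g, loose on the bench, its -y side towards the trolley; origin under its centre. Floor 3 mm thick; rim 4 mm thick, top 12 mm above the underside. Crossed ribs 4 mm wide, tops 11 mm above the underside, make 4 compartments 118 x 74 mm (x, y) centred at x = +-61, y = +-39 mm; a phone lies in one with its length along x. Weight all in one (y) half can tip it into the gap.
- trolley: Fixed grey trolley beside the bench's right edge (the straight line world y = -0.130 m, bench top z = 0). Origin: centre of its top sheet, 480 x 240 mm (its x, y), 2 mm lower than the bench. Its +y side faces the bench and is open; upstands 30 mm high on the other three sides. The gap to the bench, open down to the floor, is 56 to 70 mm wide, differing from start to start.
- trolley_open_edge (a point): Middle of the trolley's open edge, on its top sheet: the far brink of the gap.
- trolley_back_rail (a point): Foot of the inner face of the trolley's back upstand, at its middle: the tray's leading side ends here.
- tag1_c (a point): Centre of a job tag (two alike): stiff white plate 5 x 50 x 90 mm (its x, y, z), 30 g, standing upright and loose in an outer slot of the tag rack, its lowest 26 mm inside the slot. It can be taken from above by its two edges 50 mm apart and lifted straight out; the other tag stands 44 mm away, face to face.
- tag1_eye (a point): Centre of that tag's round eye, 24 mm in diameter, through its thickness (its x), 18 mm below its top edge and 27 mm above point tag1_c.
- tag2_c (a point): Centre of a job tag (two alike): stiff white plate 5 x 50 x 90 mm (its x, y, z), 30 g, standing upright and loose in an outer slot of the tag rack, its lowest 26 mm inside the slot. It can be taken from above by its two edges 50 mm apart and lifted straight out; the other tag stands 44 mm away, face to face.
- tag2_eye (a point): Centre of that tag's round eye, 24 mm in diameter, through its thickness (its x), 18 mm below its top edge and 27 mm above point tag2_c.
- peg1_root (a point): Where one of the trolley's two tag pegs (95 mm apart) leaves its post: a round steel peg 8 mm in diameter, 50 mm long, pointing along the trolley's +x axis and rising 15 degrees outwards. The post behind it is 16 mm square and 150 mm tall; a crossbar of the same height joins the posts; nothing stands above.
- peg1_tip (a point): Free end of that peg (centre of its rounded end), 50 mm from its root.
- peg2_root (a point): Where one of the trolley's two tag pegs (95 mm apart) leaves its post: a round steel peg 8 mm in diameter, 50 mm long, pointing along the trolley's +x axis and rising 15 degrees outwards. The post behind it is 16 mm square and 150 mm tall; a crossbar of the same height joins the posts; nothing stands above.
- peg2_tip (a point): Free end of that peg (centre of its rounded end), 50 mm from its root.
- tag_rack: Fixed plywood rack on the mat, 71 x 70 x 32 mm (its x, y, z), with three slots along its y, 7 mm wide and 22 mm apart, their floors 6 mm above its underside (its origin); the tags stand in the two outer slots.
- screwdriver: Bystander: loose screwdriver lying on the bench. Not part of the job.
- ipa_bottle: Bystander: white plastic spirit bottle, 140 mm tall. Not part of the job.
- flux_jar: Bystander: small amber jar, 40 mm tall, on the mat. Not part of the job.
- solder_reel: Bystander: small grey reel of solder, 54 mm in diameter. Not part of the job.
- esd_brush: Bystander: brush lying on the bench. Not part of the job.
- tape_roll: Bystander: roll of tape, 60 mm across, lying on the trolley. Not part of the job.
- screw_box: Bystander: small clear open box, 80 x 60 x 25 mm. Not part of the job.

How it is judged:
On the way, in this order (a step that is already met when the one before it is completed fails the run):
1. every phone lies flat in the tray, one to a compartment and not all in the same half (trolley side or far-from-trolley side), while the tray is still on the bench (x of phone1_c in the frame of tray between -0.125 and 0.125 m and y of phone1_c in the frame of tray between -0.08 and 0.08 m and z of phone1_c in the frame of tray between 0.009 and 0.0155 m and angle between each of phone1_c, phone2_c, phone3_c, phone4_c's own z axis and vertical below 0.09 rad and x of phone2_c in the frame of tray between -0.125 and 0.125 m and y of phone2_c in the frame of tray between -0.08 and 0.08 m and z of phone2_c in the frame of tray between 0.009 and 0.0155 m and x of phone3_c in the frame of tray between -0.125 and 0.125 m and y of phone3_c in the frame of tray between -0.08 and 0.08 m and z of phone3_c in the frame of tray between 0.009 and 0.0155 m and x of phone4_c in the frame of tray between -0.125 and 0.125 m and y of phone4_c in the frame of tray between -0.08 and 0.08 m and z of phone4_c in the frame of tray between 0.009 and 0.0155 m and y of any of phone1_c, phone2_c, phone3_c, phone4_c in the frame of tray above 0.02 m and y of any of phone1_c, phone2_c, phone3_c, phone4_c in the frame of tray below -0.02 m and world y of tray above -0.06 m), for 0.2 s.
2. the tray stands fully on the trolley against its back rail (y of tray in the frame of trolley below -0.024 m and x of tray in the frame of trolley between -0.1 and 0.118 m and z of tray in the frame of trolley between -0.003 and 0.004 m and angle between the y axis of tray and the y axis of trolley, either way round below 0.12 rad and angle between tray's own z axis and vertical below 0.04 rad), for 0.2 s.
At the end, for the whole second after the job is handed in: Every phone lies flat (0.09 rad), screen up, on the tray's floor, one to a compartment, some in each half (y); the tray stands flat on the trolley, its leading side within 16 mm of the back rail, square within 0.12 rad; both tags hang still by their eyes, upright within 0.4 rad, one on each peg (all of step 2 and x of phone1_c in the frame of tray between -0.125 and 0.125 m and y of phone1_c in the frame of tray between -0.08 and 0.08 m and z of phone1_c in the frame of tray between 0.009 and 0.0155 m and angle between each of phone1_c, phone2_c, phone3_c, phone4_c's own z axis and vertical below 0.09 rad and x of phone2_c in the frame of tray between -0.125 and 0.125 m and y of phone2_c in the frame of tray between -0.08 and 0.08 m and z of phone2_c in the frame of tray between 0.009 and 0.0155 m and x of phone3_c in the frame of tray between -0.125 and 0.125 m and y of phone3_c in the frame of tray between -0.08 and 0.08 m and z of phone3_c in the frame of tray between 0.009 and 0.0155 m and x of phone4_c in the frame of tray between -0.125 and 0.125 m and y of phone4_c in the frame of tray between -0.08 and 0.08 m and z of phone4_c in the frame of tray between 0.009 and 0.0155 m and y of any of phone1_c, phone2_c, phone3_c, phone4_c in the frame of tray above 0.02 m and y of any of phone1_c, phone2_c, phone3_c, phone4_c in the frame of tray below -0.02 m and ((x of tag1_eye in the frame of trolley between -0.178 and -0.134 m and y of tag1_eye in the frame of trolley between 0.058 and 0.082 m and z of tag1_eye in the frame of trolley between 0.125 and 0.16 m and angle between each of tag1_eye, tag2_eye's own z axis and vertical below 0.4 rad and contact force between each of tag1, tag2 and trolley above 0.05 N and x of tag2_eye in the frame of trolley between -0.178 and -0.134 m and y of tag2_eye in the frame of trolley between -0.037 and -0.013 m and z of tag2_eye in the frame of trolley between 0.125 and 0.16 m) or (x of tag1_eye in the frame of trolley between -0.178 and -0.134 m and y of tag1_eye in the frame of trolley between -0.037 and -0.013 m and z of tag1_eye in the frame of trolley between 0.125 and 0.16 m and angle between each of tag1_eye, tag2_eye's own z axis and vertical below 0.4 rad and contact force between each of tag1, tag2 and trolley above 0.05 N and x of tag2_eye in the frame of trolley between -0.178 and -0.134 m and y of tag2_eye in the frame of trolley between 0.058 and 0.082 m and z of tag2_eye in the frame of trolley between 0.125 and 0.16 m)) and linear speed of tray below 0.02 m/s and linear speed of each of tag1, tag2 below 0.06 m/s); the robot touches nothing.
It fails at once if the tray sags or tips (more than 0.08 rad from level, or its middle more than 8 mm below the bench) (angle between tray's own z axis and vertical above 0.08 rad or height (world z) of tray below -0.008 m).
It fails at once if the tray is lifted instead of slid (its underside more than 15 mm up) (height (world z) of tray above 0.015 m).
It fails at once if a bystander is pushed more than 5 cm from its place (distance of any of screwdriver, ipa_bottle, flux_jar, solder_reel, esd_brush, tape_roll, screw_box from where it was at the start of the episode above 0.05 m).
Of phone1, phone2, phone3, phone4 only 2 to 4 are there at a start; the rules pass over those that are not, and their reading is None.
At some moment in a run one of phone1, phone2, phone3, phone4 may be knocked a few centimetres aside while the robot is not near it.
It also fails if it takes over 210 s, if anything falls off the work surface, if the arm or the gripper's body presses on something with over 40 N, if the wrist force passes 120 N, or if a joint passes its speed limit or range.

### The arm

A 7-joint arm with a two-finger parallel gripper is mounted at the origin on the work surface. World frame = base frame: x ahead of the robot, y to its left, z up, the work surface at z = 0. Lengths are in m, angles in rad, forces in N, time in s.
With the tool pointing down it reaches from about 0.425 to 0.875 m from the base axis. Payload 9.9 kg.
Tool frame: the origin (TCP) lies midway between the tips of the shut fingers; the grasp point (between the pads) lies 19 mm behind it; z points along the fingers, y is the line along which they close (so a half turn about z gives the same grasp; the last joint's range is limited). The gripper opens to 85 mm and grips with 20 to 120 N. Pads are 22 mm wide; open, the fingers measure 114 mm over their backs; the gripper's body (76 mm by 85 mm) begins 54 mm behind the grasp point. The pads swing forward as they close: fully open they stand 13 mm farther back than shut.
Start: joints at [-1.362, 0.576, 0.025, 1.437, -0.015, 1.129, -0.057], TCP at [0.195, 0.646, 0.231] pointing down, gripper open.
Joint ranges: [-2.76, 2.76], [-0.34, 2.15], [-1.52, 1.57], [0.19, 2.46], [-1.09, 4.23], [0.17, 1.99], [-2.82, 2.82]. Speed limits (rad/s): [2.22, 2.22, 3.01, 3.01, 3.14, 3.14, 3.14].

### API

Orientations are given as a unit quaternion [w, x, y, z].
In Python, from plant import env, claw, vision gives the robot as it stands. The module is installed in compiled form; this text tells all that it offers. Calls block until the motion is done:
- env.goto(position, orientation): joint-space move of the TCP to a pose.
- env.movel(position, vel=0.15, rot=None, max_force=None): straight line of the TCP; rot=None keeps the orientation; vel is the mean speed in m/s. With max_force (N) it stops when the force on the tool has changed by that much, and returns True; else False.
- env.set_joints(angles): joint-space move.
- claw.gripper_to(opening, f_grip=None): finger opening in m; f_grip is the grip in N (None keeps the last); returns when the fingers have stopped.
- env.wait(seconds).
- env.solve_ik(position, orientation): joint angles nearest the present ones, or None.
- vision.snapshot(name): name is "scene" or "top" or "wrist"; returns a dict with "image" (384x512x3 uint8, blue, green, red), "camera_matrix" (3x3 intrinsics, pixels), "k1" (the pictures are not rectified: a ray, as slopes to the right and down, at radius r is drawn at 1 + k1 r^2 times it, then the intrinsics apply), "xyz" and "orientation" of the camera in the world. Camera axes: x right, y up, looking along -z (the intrinsics and any distortion apply to the point x, -y, -z); pixel columns grow to the right and rows downward; lengths in m; the calibration is good to about 2 mm. A picture is of the moment at which its call begins. There is no depth.
A pose or a line that the arm cannot do raises env.MotionError and nothing moves.
- env.job_done(): hands the job in; it is judged then, once.
Readings, each from a call of its own:
- env.read_t(): time.
- env.read_q(): joint angles.
- env.read_qvel(): joint speeds.
- env.read_effort(): joint torques, N m.
- env.read_eef_pos(): TCP position.
- env.read_eef_rot(): TCP orientation.
- env.read_ft_force(): force on the tool from outside, world axes, zero at the start.
- env.read_wrist_torque(): the same for the moment, N m.
- env.read_gripper_width(): finger opening in m.
- env.read_grasp_force(): force on a finger pad.
Only numpy, scipy, OpenCV 4.12 (cv2) and the standard library are available. Lean on these libraries where they do the work, as an engineer would, in place of code of your own. Each camera call takes 0.05 s, during which the arm holds its last target. There are 200 camera calls.

## Working session

There is one attempt and no reset: what is moved stays moved. The work goes in short steps, each a Python script; the robot and the scene stay as the last script left them, time stands still between calls to the robot, and variables do not carry over. Pictures are saved under pics/ and viewed, at most 16 in all, crops included, and the job is handed in when it is done.

```bash
mkdir -p pics
cat > h.py <<'E'
import numpy as np, cv2
from plant import env, claw, vision
from scipy.spatial.transform import Rotation as R
def snap(name,fn):
    s=vision.snapshot(name); np.savez('pics/'+fn+'.npz',**{k:np.array(v) for k,v in s.items()}); cv2.imwrite('pics/'+fn+'.png',s['image']); return s
def load(fn): return dict(np.load('pics/'+fn+'.npz'))
def Rc(s):
    o=np.array(s['orientation'],float)
    return o if o.shape==(3,3) else R.from_quat(o[[1,2,3,0]]).as_matrix()
def px2w(s,uv,z):
    K=np.array(s['camera_matrix']);k=float(s['k1']);out=[]
    for u,v in np.atleast_2d(uv):
        d=np.array([(u-K[0,2])/K[0,0],(v-K[1,2])/K[1,1]]);p=d.copy()
        for _ in range(30): p=d/(1+k*(p@p))
        r=Rc(s)@np.array([p[0],-p[1],-1]);c=np.array(s['xyz'],float)
        out.append(c+r*(z-c[2])/r[2])
    return np.array(out)
def w2px(s,P):
    K=np.array(s['camera_matrix']);k=float(s['k1']);out=[]
    for q in np.atleast_2d(P):
        c=Rc(s).T@(q-np.array(s['xyz'],float));p=np.array([c[0],-c[1]])/-c[2];p=p*(1+k*(p@p))
        out.append([K[0,0]*p[0]+K[0,2],K[1,1]*p[1]+K[1,2]])
    return np.array(out)
E
python3 - <<'E'
from h import *
for n in('scene','top'):
    s=snap(n,n+'0'); print(n,s['xyz'],s['orientation'],s['k1'],s['camera_matrix'])
    cv2.imwrite(f'pics/{n}0b.png',cv2.resize(s['image'],(800,600),interpolation=cv2.INTER_CUBIC))
print(env.read_eef_rot(),env.read_t())
E
```

```text
scene [1.32130761 0.20592664 1.30172874] [0.59727009 0.17713152 0.22973199 0.74774065] 0.0212563189790823 [[422.95417557   0.         255.0081433 ]
 [  0.         422.95417557 190.86154413]
 [  0.           0.           1.        ]]
top [0.33343091 0.00356557 1.11385928] [ 0.72702254  0.07548198 -0.07315933 -0.67851927] -0.03680395144727995 [[354.90753258   0.         254.47553598]
 [  0.         354.90753258 183.61377575]
 [  0.           0.           1.        ]]
[-8.48602429e-05  1.45872699e-01  9.89303094e-01 -7.32685337e-04] 0.1
```

View pics/top0b.png

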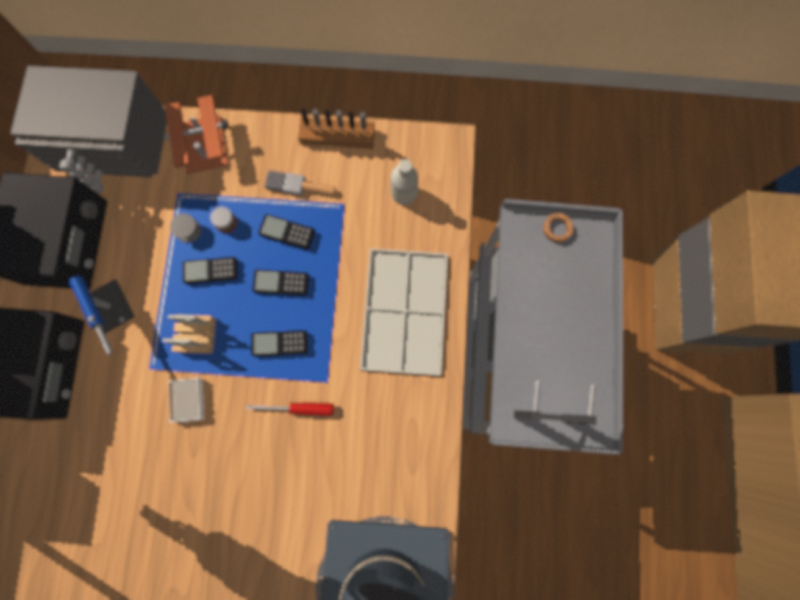

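View pics/scene0b.png

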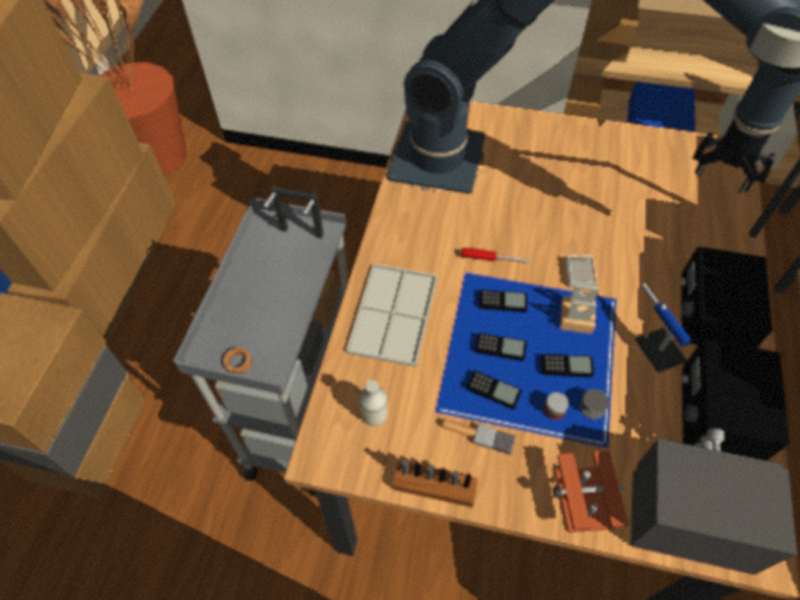

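The top view shows four phones on the mat: (287,231), (210,270), (280,282) and (278,343). The rack is at (193,334), the tray at (405,312), and the two pegs at about (537,400) and (590,400). I'll measure these next.

Run:
```python
from h import *
s=load('top0'); f=512/800
def m(n,pts,z): print(n,px2w(s,np.array(pts)*f,z)[:,:2].round(3).tolist())
m('phones',[(287,231),(210,270),(280,282),(278,343)],.018)
m('tray',[(370,250),(449,253),(443,375),(362,371)],.012)
m('mat',[(178,196),(344,206),(328,381),(152,370)],0)
m('rack',[(193,334)],.032)
m('trolley rim',[(503,201),(622,208),(620,452),(490,446)],.028)
m('pegtips',[(537,380),(592,385)],.16)
m('pegroots',[(534,411),(587,415)],.147)
m('openedge',[(500,230),(490,440)],-.002)
m('edge',[(475,125),(460,500)],0)
q=[0,1,0,0]
p=px2w(s,np.array([(262,290)])*f,0)[0]
env.goto([p[0],p[1],0.33],q)
w=snap('wrist','w0'); print(p,w['xyz'],w['orientation'],w['camera_matrix'],w['k1'],env.read_t(), env.read_eef_pos(),env.read_q())
cv2.imwrite('pics/w0b.png',cv2.resize(w['image'],(800,600)))
```

```text
phones [[0.669, 0.252], [0.576, 0.4], [0.561, 0.254], [0.438, 0.244]]
tray [[0.642, 0.077], [0.647, -0.085], [0.398, -0.086], [0.395, 0.074]]
mat [[0.737, 0.498], [0.738, 0.141], [0.371, 0.14], [0.367, 0.495]]
rack [[0.442, 0.41]]
trolley rim [[0.763, -0.191], [0.765, -0.44], [0.274, -0.429], [0.27, -0.181]]
pegtips [[0.392, -0.234], [0.389, -0.329]]
pegroots [[0.34, -0.234], [0.339, -0.325]]
openedge [[0.709, -0.191], [0.279, -0.185]]
edge [[0.947, -0.129], [0.164, -0.132]]
[0.54544569 0.29294829 0.        ] [0.62462827 0.29418069 0.47276895] [ 0.6993167  -0.11033586  0.10974768 -0.69766582] [[279.82849083   0.         252.45303211]
 [  0.         279.82849083 190.99299878]
 [  0.           0.           1.        ]] -0.04262227489985866 1.9917 [0.54492432 0.29408194 0.32957167] [-1.03699753  0.53062     0.81586353  1.45022674 -0.38967428  1.32859635
 -1.76475192]
```

View pics/w0b.png

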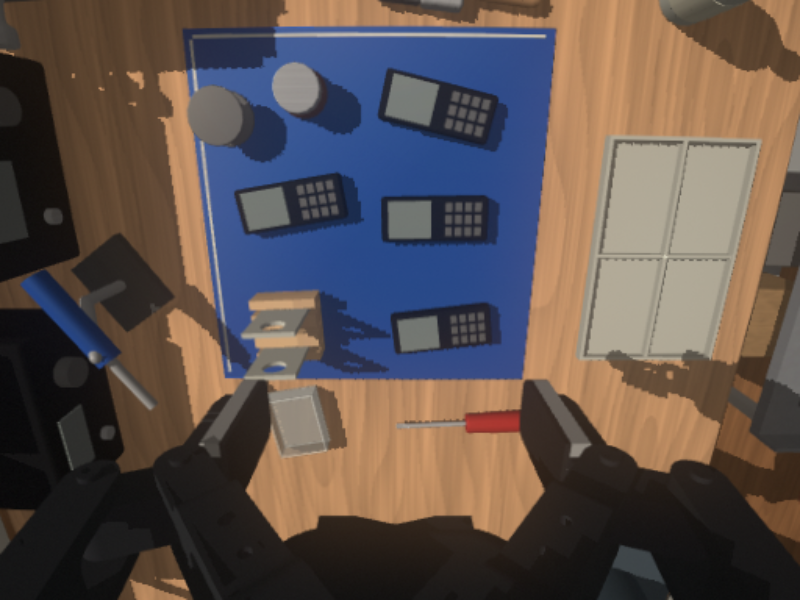

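The wrist view shows all four phones: (438,107), (291,204), (435,219) and (442,328). It also shows the tray, with its rib cross at (665,257), and the tags standing in the rack. Next I'll write the phone detector and look at the tray up close.

```bash
cat >> h.py <<'E'
def Q(a):
    q=(R.from_euler('z',a)*R.from_euler('x',np.pi)).as_quat(); return q[[3,0,1,2]]
def detect(s,zc=.010,zr=.0):
    im=s['image'].astype(int); h,w=im.shape[:2]
    sat=im.max(2)-im.min(2)
    k=((sat<40)&(np.abs(im[:,:,0]-im[:,:,2])<28)).astype(np.uint8)
    k=cv2.morphologyEx(k,cv2.MORPH_CLOSE,np.ones((3,3)));k=cv2.morphologyEx(k,cv2.MORPH_OPEN,np.ones((5,5)))
    out=[]
    for c in cv2.findContours(k,cv2.RETR_EXTERNAL,cv2.CHAIN_APPROX_NONE)[0]:
        if cv2.contourArea(c)<300: continue
        P=px2w(s,c[:,0,:].astype(float)+0.0,zc)[:,:2]
        (cx,cy),(a,b),t=cv2.minAreaRect((P*1000).astype(np.float32))
        t=np.radians(t)
        if a<b: a,b,t=b,a,t+np.pi/2
        if 95<a<130 and 38<b<64: out.append((cx/1000,cy/1000,(t+np.pi/2)%np.pi-np.pi/2,a,b))
    return out
E
python3 - <<'E'
from h import *
s=load('w0'); [print(np.round(o,3)) for o in detect(s)]
f=512/800
print(px2w(s,np.array([(609,137),(760,140),(710,359),(579,358)])*f,.012).round(4).tolist(), px2w(s,np.array([(665,257)])*f,.011).round(4))
K=s['camera_matrix'];print('axis hits',px2w(s,K[:2,2],0))
env.goto([.50,0.0,.25],Q(0))
w=snap('wrist','w1');print(env.read_t(),w['xyz'],env.read_q())
cv2.imwrite('pics/w1b.png',cv2.resize(w['image'],(800,600),interpolation=cv2.INTER_CUBIC))
E
```

```text
[  0.439   0.24   -1.452 112.028  50.539]
[  0.565   0.252  -1.565 111.333  45.808]
[  0.579   0.402  -1.412 112.126  46.627]
[  0.673   0.252   1.347 111.188  46.806]
[[0.6467, 0.0785, 0.012], [0.6476, -0.0814, 0.012], [0.4009, -0.082, 0.012], [0.4031, 0.0777, 0.012]] [[ 0.5238 -0.0027  0.011 ]]
axis hits [[0.47187567 0.29359194 0.        ]]
3.2167 [0.58033272 0.00147102 0.39346033] [-0.69156214  0.40490414  0.85890075  1.87758366 -0.35788545  1.01998888
 -1.24980302]
```

View pics/w1b.png

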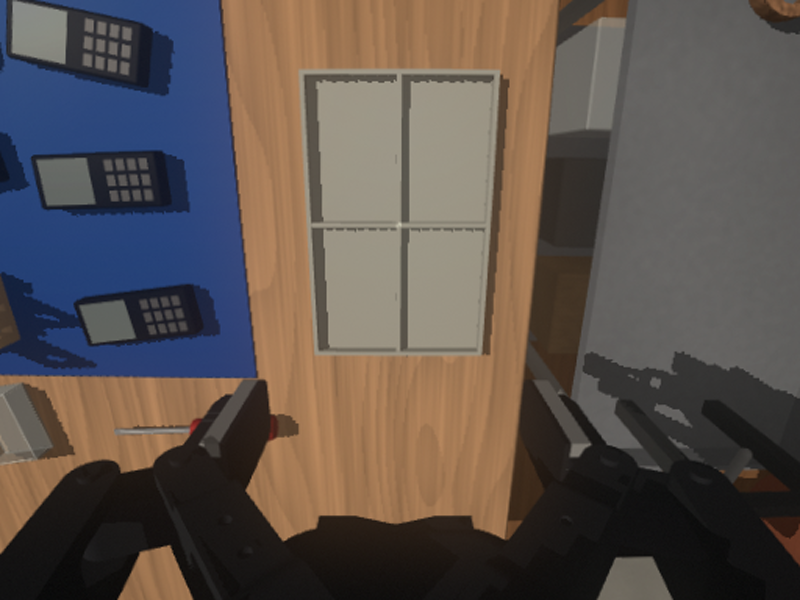

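The tray corners read (300,71), (500,71), (489,356) and (317,355), with the rib cross at (401,225). Now I'll pick and place the first phone.

```bash
cat >> h.py <<'E'
def ik(p,a):
    return env.solve_ik(list(p),list(Q(a)))
def pick(xy,phi):
    a=min([phi+k*np.pi for k in(-1,0,1)],key=lambda a:(abs(ik((xy[0],xy[1],.25),a)[6]) if ik((xy[0],xy[1],.25),a) is not None else 9)+.3*abs(a))
    claw.gripper_to(.072)
    env.goto([xy[0],xy[1],.2],Q(a))
    s=vision.snapshot('wrist'); d=detect(s)
    d=min(d,key=lambda o:np.hypot(o[0]-xy[0],o[1]-xy[1]))
    a+= (d[2]-a+np.pi/2)%np.pi-np.pi/2
    print('seen',np.round(d,4),'a',round(a,3))
    env.goto([d[0],d[1],.06],Q(a)); env.movel([d[0],d[1],.007],vel=.12)
    claw.gripper_to(.03,f_grip=45)
    print('w',env.read_gripper_width(),env.read_grasp_force(),env.read_eef_pos())
    env.movel([d[0],d[1],.08],vel=.2); return a
def place(xy,yaw,a,z=.0105):
    b=min([yaw+k*np.pi for k in(-1,0,1)],key=lambda b:abs(b-a) if ik((xy[0],xy[1],.08),b) is not None else 9)
    env.goto([xy[0],xy[1],.09],Q(b)); env.movel([xy[0],xy[1],z+.01],vel=.15)
    hit=env.movel([xy[0],xy[1],z],vel=.03,max_force=8)
    print('placed hit',hit,env.read_eef_pos(),'b',b); claw.gripper_to(.056); env.movel([xy[0],xy[1],.1],vel=.2)
E
python3 - <<'E'
from h import *
s=load('w1');f=512/800
C=px2w(s,np.array([(300,71),(500,71),(489,356),(317,355)])*f,.012)[:,:2];X=px2w(s,np.array([(401,225)])*f,.011)[0]
print(C.round(4).tolist(),X)
o=C.mean(0); e=(C[0]+C[1]-C[2]-C[3]); yaw=np.arctan2(e[1],e[0]); print('tray',o,yaw)
o=(o+X[:2])/2
np.save('tray.npy',[o[0],o[1],yaw])
comp=lambda i,j:o+R.from_euler('z',yaw).as_matrix()[:2,:2]@[.061*i,.039*j]
a=pick((.439,.240),-1.452)
place(comp(-1,-1),yaw,a)
env.goto([.50,0.0,.25],Q(0)); w=snap('wrist','w2');print(env.read_t(),[np.round(x,3) for x in detect(w,.012)])
cv2.imwrite('pics/w2b.png',cv2.resize(w['image'],(800,600),interpolation=cv2.INTER_CUBIC))
E
```

```text
[[0.6474, 0.0766], [0.6477, -0.0824], [0.3998, -0.0897], [0.4006, 0.0753]] [ 0.52468137 -0.00443024  0.011     ]
tray [ 0.52387429 -0.00506376] 0.0173014753716328
seen [  0.4411   0.2395  -1.4441 113.6108  46.9359] a 1.697
w 0.04455926704958186 45.275918841362 [0.44157221 0.239819   0.00814514]
placed hit False [ 0.46388643 -0.0448306   0.01049752] b 3.158894128961426
11.9833 [array([  0.564,   0.254,  -1.551, 118.389,  46.207]), array([  0.673,   0.254,   1.335, 118.718,  48.039])]
```

View pics/w2b.png

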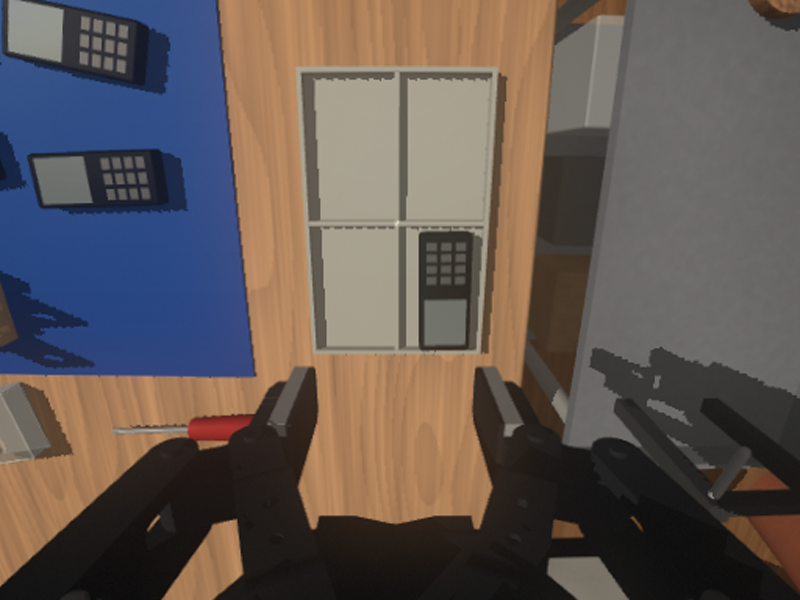

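Phone 1 lies inside the lower-right compartment, at (446,290). I'll place the other three.

Run:
```python
from h import *
t=np.load('tray.npy');o,yaw=t[:2],t[2]
comp=lambda i,j:o+R.from_euler('z',yaw).as_matrix()[:2,:2]@[.0612*i,.039*j]
for xy,phi,c in [((.565,.252),-1.555,(-1,1)),((.673,.252),1.345,(1,-1)),((.579,.402),-1.412,(1,1))]:
    a=pick(xy,phi); place(comp(*c),yaw,a); print(env.read_t())
env.goto([.50,0.0,.25],Q(0)); w=snap('wrist','w3');print(env.read_t())
cv2.imwrite('pics/w3b.png',cv2.resize(w['image'],(800,600),interpolation=cv2.INTER_CUBIC))
```

```text
seen [  0.5642   0.2519  -1.5558 111.0866  46.0769] a 1.586
w 0.044523210368203635 45.95936715602875 [0.56475924 0.25204475 0.00820795]
placed hit False [0.46253704 0.03327351 0.01071747] b 0.0173014753716328
18.3917
seen [  0.6716   0.251    1.3418 112.198   46.5172] a 1.342
w 0.044709720311349795 47.19471037387848 [0.67239454 0.25114345 0.00838324]
placed hit True [ 0.5863788  -0.042788    0.01294367] b 0.0173014753716328
25.0167
seen [  0.5793   0.4     -1.3969 111.4662  45.6753] a 1.745
w 0.044277472465254195 47.16351270675659 [0.57995837 0.40031728 0.00838891]
placed hit False [0.5847837  0.03524879 0.01050506] b 3.158894128961426
32.5417
34.6083
```

View pics/w3b.png

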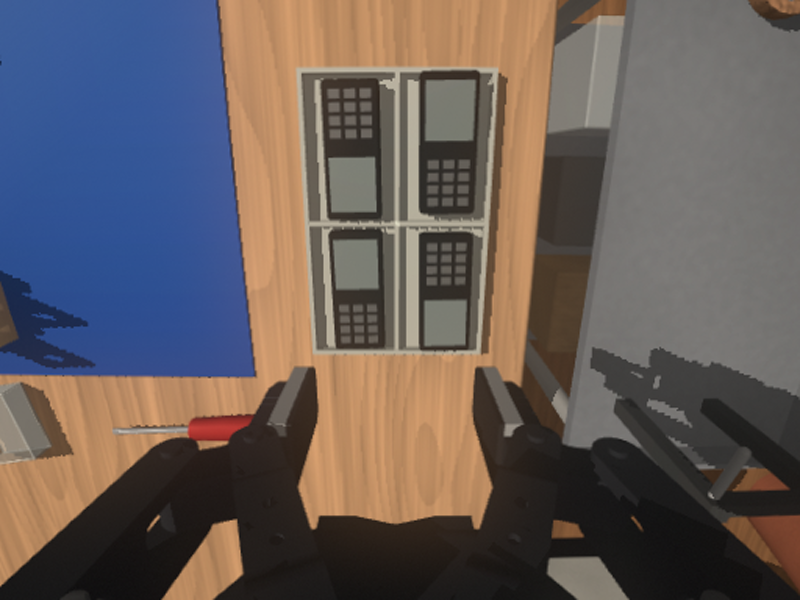

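The upper-right phone's top end (y≈71) overlaps the rim, which matches its early contact. I'll regrip it and set it down 4.5 mm towards the robot.

Run:
```python
from h import *
x,y=.5864,-.0428
claw.gripper_to(.06)
env.goto([x,y,.06],Q(.0173)); env.movel([x,y,.0115],vel=.12); claw.gripper_to(.03,f_grip=45); print(env.read_gripper_width())
env.movel([x,y,.026],vel=.1); x-=.0045; env.movel([x,y,.026],vel=.1)
print(env.movel([x,y,.0105],vel=.03,max_force=8),env.read_eef_pos())
claw.gripper_to(.056); env.movel([x,y,.1],vel=.2)
env.goto([.50,0.0,.22],Q(0)); w=snap('wrist','w4');print(env.read_t())
cv2.imwrite('pics/w4b.png',cv2.resize(w['image'][20:240,160:350],(691,600*4//3),interpolation=cv2.INTER_CUBIC)[:600])
```

```text
0.04483092102629767
True [ 0.58257763 -0.04278992  0.01046454]
39.1667
```

View pics/w4b.png

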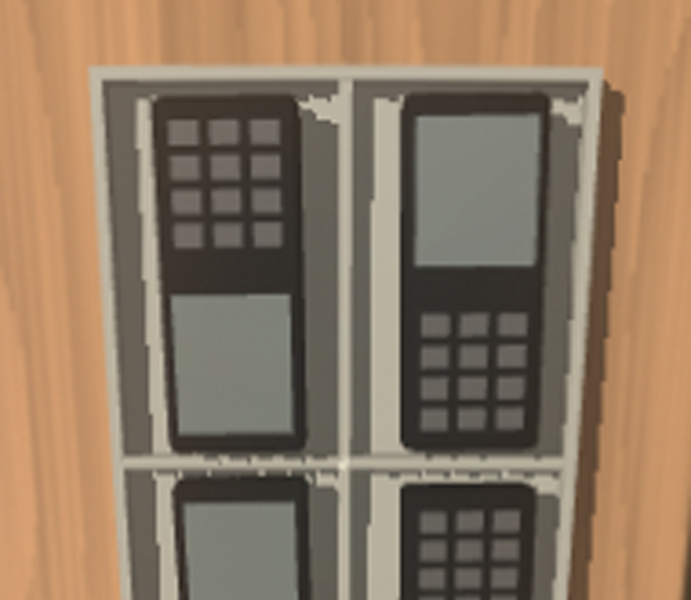

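All four phones are seated. Now I'll push the tray with both fingers open along x: probe the bench height first, then push with a force limit.

Run:
```python
from h import *
x=.5235; y0=.112
a=min([np.pi/2,-np.pi/2],key=lambda a:abs(ik((x,y0,.06),a)[6]))-.005
claw.gripper_to(.085)
env.goto([x,y0,.06],Q(a)); env.movel([x,y0,.008],vel=.15)
print('touch',env.movel([x,y0,-.013],vel=.02,max_force=4),env.read_eef_pos())
z=env.read_eef_pos()[2]+.0045; env.movel([x,y0,z],vel=.05)
for y in (.02,-.10):
    print(env.movel([x,y,z],vel=.06,max_force=12),env.read_eef_pos(),env.read_ft_force(),env.read_t())
s=snap('top','t1');snap('scene','s1')
cv2.imwrite('pics/t1b.png',cv2.resize(s['image'][120:320,200:430],(690,600),interpolation=cv2.INTER_CUBIC))
```

```text
touch True [ 0.52342345  0.11192949 -0.01289054]
False [ 0.52348078  0.01993419 -0.00836211] [-0.07492151  0.04743638 -0.65919983] 44.1083
False [ 0.52337203 -0.09991489 -0.00841381] [-0.30740287  5.30899832  1.19360914] 46.2583
```

View pics/t1b.png

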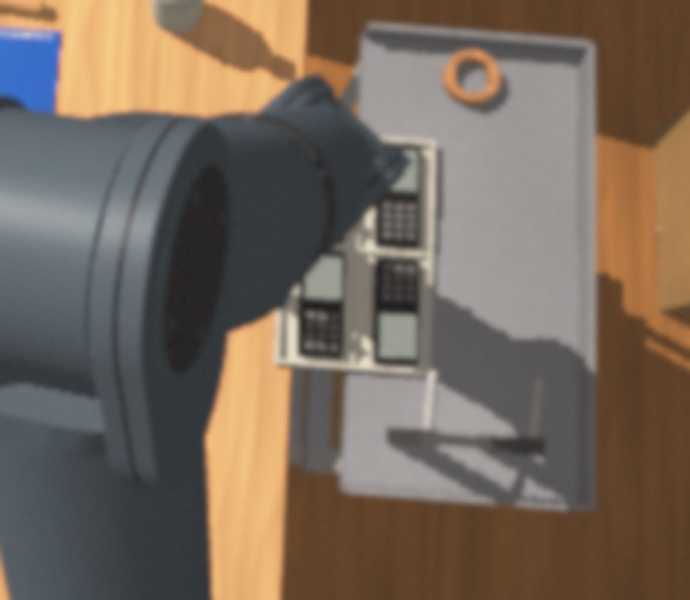

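The tray bridges the gap level. Its leading edge is on the trolley at about x=437 px, and it is still square. I'll continue to the rail.

Run:
```python
from h import *
x=.5235; z=-.0084
print(env.movel([x,-.235,z],vel=.06,max_force=14),env.read_eef_pos(),env.read_ft_force())
print(env.movel([x,-.275,z],vel=.03,max_force=9),env.read_eef_pos(),env.read_ft_force())
p=env.read_eef_pos(); env.movel([x,p[1]+.03,z],vel=.1); env.movel([x,p[1]+.03,.2],vel=.3)
env.goto([.5,-.10,.35],Q(0))
s=snap('top','t2'); w=snap('wrist','w5');print(env.read_t(),env.read_q())
cv2.imwrite('pics/w5b.png',cv2.resize(w['image'],(800,600),interpolation=cv2.INTER_CUBIC))
```

```text
False [ 0.52352555 -0.23485416 -0.00838438] [-0.4075087   4.20471301 -0.25573204]
True [ 0.52397666 -0.25829837 -0.00872878] [1.00934598 2.02667842 0.19896934]
52.425 [-0.67582658  0.44763758  1.2216006   1.68652126 -0.43299578  1.31751856
 -0.94398537]
```

View pics/w5b.png

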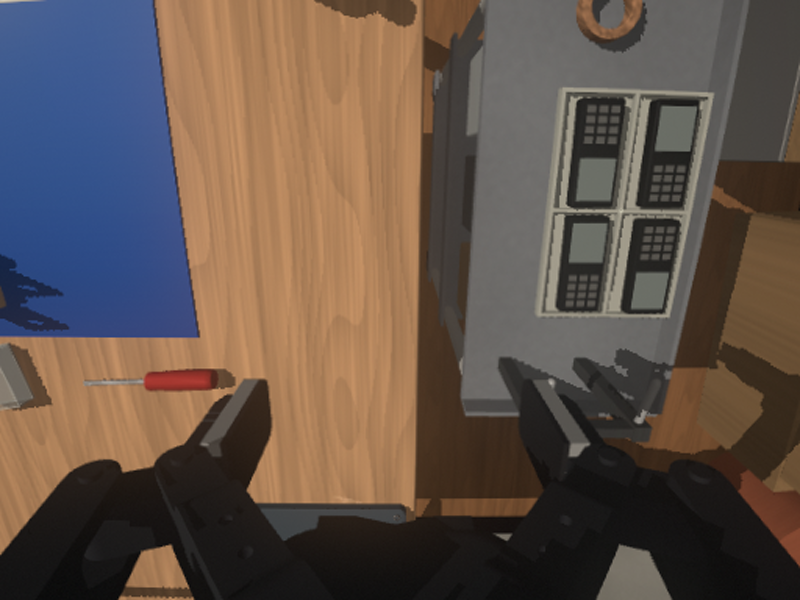

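The tray stands square against the back rail. Next come close views of the pegs and the tags.

Run:
```python
from h import *
for p in [(.36,-.235,.155),(.385,-.235,.155),(.43,-.235,.155),(.36,-.33,.155)]: print(p,ik(p,0),ik(p,np.pi))
env.goto([.42,-.285,.32],Q(0)); w=snap('wrist','w6')
env.goto([.44,.41,.25],Q(0)); v=snap('wrist','w7')
print(env.read_t(),w['xyz'],w['orientation'],v['xyz'],env.read_q())
cv2.imwrite('pics/w6b.png',cv2.resize(w['image'][100:292,128:384],(800,600),interpolation=cv2.INTER_CUBIC))
cv2.imwrite('pics/w7b.png',cv2.resize(v['image'][100:292,128:384],(800,600),interpolation=cv2.INTER_CUBIC))
```

```text
(0.36, -0.235, 0.155) [-0.17753195  0.4782169   0.94528057  2.17318055 -0.57247274  0.7596603
 -0.42333966] [ 0.36640008  0.32517336  0.13505473  2.15749856 -0.06995748  0.66286755
  2.12042957]
(0.385, -0.235, 0.155) [-0.18953969  0.51237229  0.94622278  2.12540257 -0.5931205   0.79163087
 -0.43819093] [ 0.3744632   0.3504779   0.09292957  2.10864301 -0.05041262  0.68448653
  2.07163948]
(0.43, -0.235, 0.155) [-0.20259903  0.57092279  0.94278273  2.03492295 -0.62176188  0.84921922
 -0.47245764] [ 1.11750925  0.57827616 -1.07359073  1.99259223  0.63115934  0.95122282
  1.29113184]
(0.36, -0.33, 0.155) [ 0.06379104  0.54688545  0.89000881  2.03815694 -0.58127028  0.82707746
 -0.2765425 ] [ 0.61577085  0.39617416  0.04155019  2.02080258 -0.02417242  0.72506824
  2.24299585]
55.8417 [ 0.50019519 -0.28451897  0.46316461] [ 0.69864798 -0.10968821  0.10970419 -0.69844434] [0.52033583 0.40872102 0.39360166] [-1.35795233  0.59956561  0.91685573  1.63320501 -0.50893887  1.16521083
 -1.89156947]
```

View pics/w6b.png

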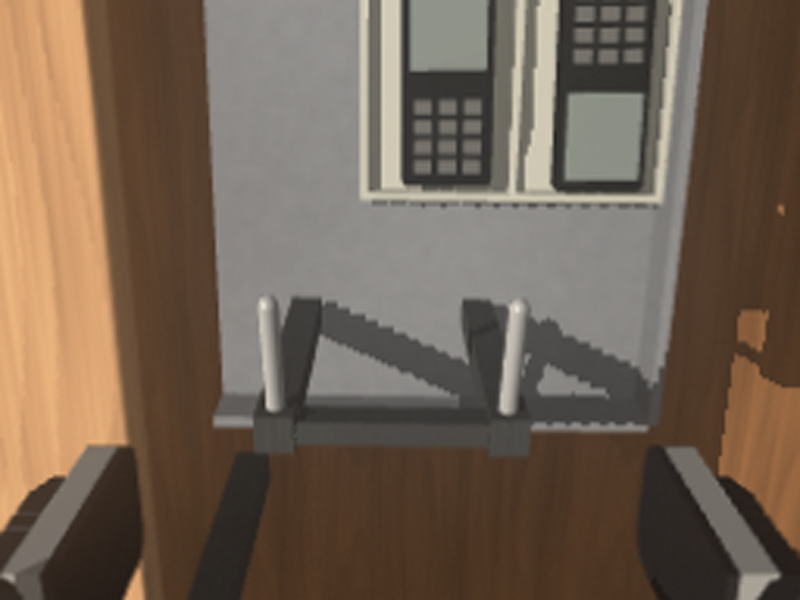

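View pics/w7b.png

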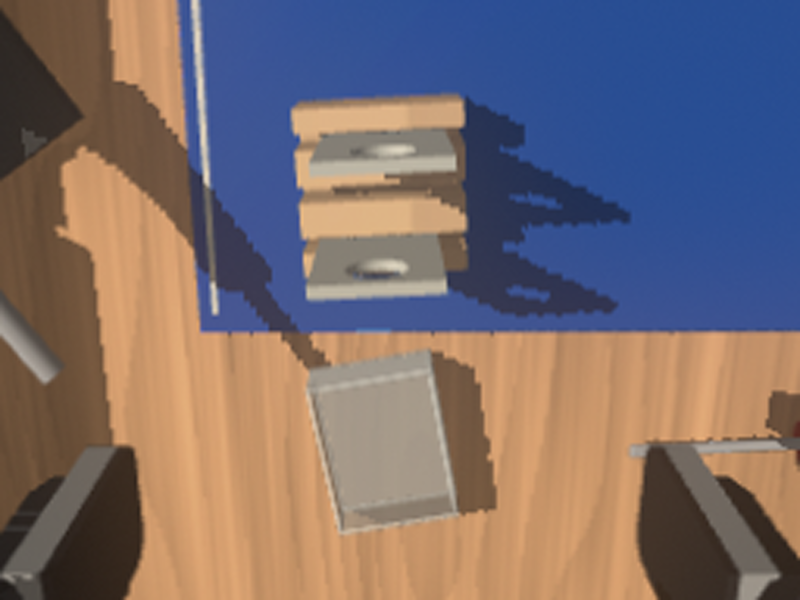

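In crop w6, the peg tips are at (267,301) and (519,304) and the roots at (275,408) and (508,412). In crop w7, the tag top strips run (309,171)–(456,163) and (306,294)–(447,285). I'll compute positions and use the 95, 44 and 50 mm sizes as checks.

Run:
```python
from h import *
from scipy.optimize import brentq
w=load('w6');v=load('w7')
c=lambda P:np.array(P)*.32+[128,100]
for n,P in(('tips',[(267,301),(519,304)]),('roots',[(275,408),(508,412)])):
    d=lambda z:np.linalg.norm(np.diff(px2w(w,c(P),z),axis=0))-.095
    z=brentq(d,.05,.25); print(n,z,px2w(w,c(P),z).round(4).tolist())
    for z in (.14,.15,.16): print(z,px2w(w,c(P),z).round(4).tolist())
T=[(309,171),(456,163),(306,294),(447,285)]
for z in(.097,.099): print(px2w(v,c(T),z).round(4).tolist())
t=load('top0');print('top cam tips',[px2w(t,np.array([(537,380),(592,385)])*.64,z).round(4).tolist() for z in(.15,.16)])
```

```text
tips 0.15178496205515452 [[0.3933, -0.2386, 0.1518], [0.3922, -0.3336, 0.1518]]
0.14 [[0.3893, -0.2369, 0.14], [0.3881, -0.3355, 0.14]]
0.15 [[0.3927, -0.2383, 0.15], [0.3915, -0.3339, 0.15]]
0.16 [[0.3961, -0.2398, 0.16], [0.395, -0.3323, 0.16]]
roots 0.14010880339134751 [[0.3432, -0.2381, 0.1401], [0.3415, -0.3331, 0.1401]]
0.14 [[0.3432, -0.2381, 0.14], [0.3414, -0.3331, 0.14]]
0.15 [[0.3481, -0.2396, 0.15], [0.3463, -0.3316, 0.15]]
0.16 [[0.3529, -0.241, 0.16], [0.3512, -0.3301, 0.16]]
[[0.4658, 0.436, 0.097], [0.4684, 0.3858, 0.097], [0.4214, 0.4384, 0.097], [0.4246, 0.388, 0.097]]
[[0.4661, 0.4358, 0.099], [0.4688, 0.3859, 0.099], [0.422, 0.4382, 0.099], [0.4253, 0.3882, 0.099]]
top cam tips [[[0.3922, -0.2369, 0.15], [0.3899, -0.3324, 0.15]], [[0.3916, -0.2345, 0.16], [0.3893, -0.3289, 0.16]]]
```

The sizes agree: 50 mm tag width, 44 mm tag spacing, and a 12–13 mm peg rise. I'll hang tag A on the far peg.

```bash
cat >> h.py <<'E'
def grab(x,y,yaw):
    claw.gripper_to(.07); env.goto([x,y,.15],Q(yaw)); print('down',env.movel([x,y,.066],vel=.1,max_force=8))
    claw.gripper_to(.03,f_grip=30); print('w',env.read_gripper_width(),env.read_grasp_force(),env.read_eef_pos())
    z=env.read_eef_pos()[2]; env.movel([x,y,.25],vel=.2); return z
def hang_pre(tip,z0,a=-.01):
    off=.0795-z0   # eye z - tcp z
    env.goto([tip[0]+.04,tip[1],.26],Q(a)); env.movel([tip[0]+.04,tip[1],tip[2]-off],vel=.15)
    return off
E
python3 - <<'E'
from h import *
z0=grab(.4671,.4109,.055); tip=(.3922,-.3336,.152)
off=hang_pre(tip,z0); print(off)
w=snap('wrist','w8');s=snap('top','t3');sc=snap('scene','s3');print(env.read_t(),env.read_eef_pos())
A=cv2.resize(w['image'][130:330,150:400],(500,400),interpolation=cv2.INTER_CUBIC)
e=w2px(sc,[tip])[0].astype(int);B=cv2.resize(sc['image'][e[1]-40:e[1]+60,max(e[0]-35,0):max(e[0]-35,0)+75],(300,400),interpolation=cv2.INTER_CUBIC)
cv2.imwrite('pics/c8.png',np.hstack([A,B]))
E
```

```text
down False
w 0.04930739335744192 30.67485138773918 [0.46752839 0.41114744 0.06675678]
0.012743222674808014
62.7417 [ 0.43259639 -0.33391337  0.1400905 ]
```

View pics/c8.png

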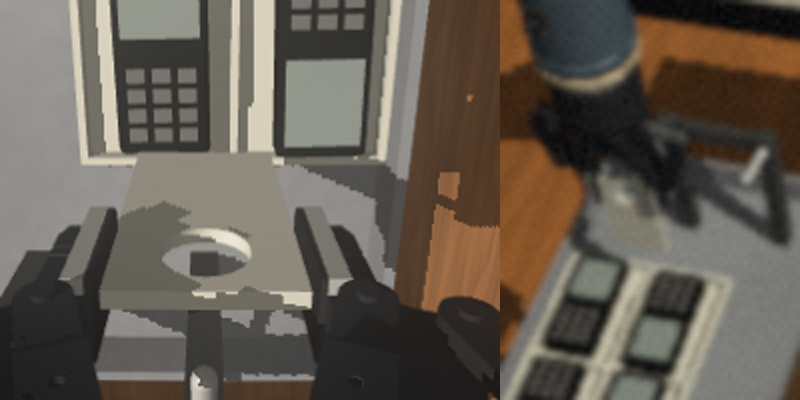

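The eye is at (207,252) in the crop, in line with the peg at x≈203 behind it. I'll check the eye height by projection and then thread it on.

```bash
cat >> h.py <<'E'
def hang(tip,off,a=-.01,xe=.367):
    y=tip[1]
    p=[tip[0]-.004,y,tip[2]-.002-off]
    if env.movel(p,vel=.05,max_force=3): print('HIT',env.read_eef_pos(),env.read_ft_force()); return False
    zp=tip[2]-(tip[0]-xe)*.268
    if env.movel([xe,y,zp-.003-off],vel=.05,max_force=3): print('HIT2',env.read_eef_pos(),env.read_ft_force()); return False
    print('low',env.movel([xe,y,zp-.016-off],vel=.02,max_force=1.5),env.read_eef_pos(),'expected',zp-.008-off,env.read_ft_force())
    return True
def release(xe,y):
    z=env.read_eef_pos()[2]; claw.gripper_to(.064); env.wait(.3); env.movel([xe,y,z+.1],vel=.12)
E
python3 - <<'E'
from h import *
w=load('w8'); e=np.array([.4326,-.3339,.1401+.0127])
print('eye pred crop',(w2px(w,[e+[.0025,0,0],e+[0,0,.018]])-[150,130])*2)
tip=(.3922,-.3336,.152); off=.0127
print(hang(tip,off))
s=snap('wrist','w9');sc=snap('scene','s4');print(env.read_t())
A=cv2.resize(s['image'][130:330,150:400],(500,400),interpolation=cv2.INTER_CUBIC)
q=w2px(sc,[tip])[0].astype(int);B=cv2.resize(sc['image'][q[1]-40:q[1]+60,max(q[0]-35,0):max(q[0]-35,0)+75],(300,400),interpolation=cv2.INTER_CUBIC)
cv2.imwrite('pics/c9.png',np.hstack([A,B]))
E
```

```text
eye pred crop [[203.88148673 247.6774004 ]
 [203.97017554 296.5219278 ]]
low True [ 0.36736746 -0.33366682  0.12248166] expected 0.12454639999999999 [0.7533076  1.54759472 4.93481182]
True
64.9083
```

View pics/c9.png

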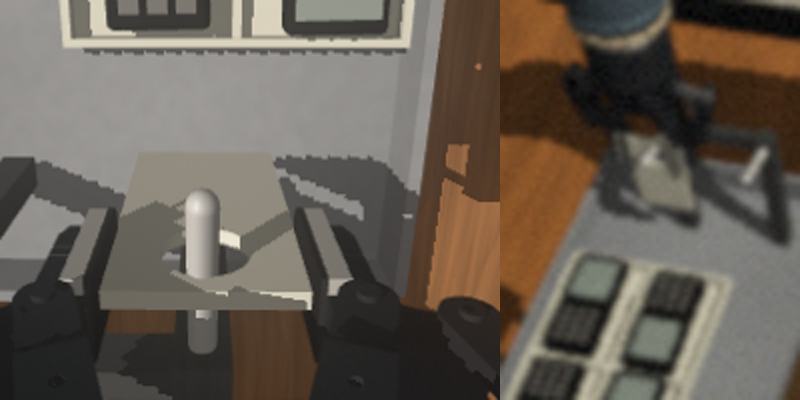

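The peg passes through the eye, and the tag touched down within 2 mm of the expected height. I'll release it and hang the second tag.

Run:
```python
from h import *
release(.367,-.3336)
env.goto([.45,-.28,.3],Q(-.01))
z0=grab(.4232,.4132,.06); tip=(.3933,-.2386,.152)
off=hang_pre(tip,z0); ok=hang(tip,off); print(off,ok)
s=snap('wrist','w10');sc=snap('scene','s5');print(env.read_t())
A=cv2.resize(s['image'][130:330,150:400],(500,400),interpolation=cv2.INTER_CUBIC)
q=w2px(sc,[tip])[0].astype(int);B=cv2.resize(sc['image'][q[1]-40:q[1]+60,max(q[0]-35,0):max(q[0]-35,0)+75],(300,400),interpolation=cv2.INTER_CUBIC)
cv2.imwrite('pics/c10.png',np.hstack([A,B]))
```

```text
down False
w 0.04926966353383372 30.65965823829174 [0.42355964 0.41352497 0.06671832]
low True [ 0.36734095 -0.23863604  0.12206905] expected 0.12416991997293052 [0.16734867 0.56016176 4.85189838]
0.012781680027069461 True
77.6417
```

View pics/c10.png

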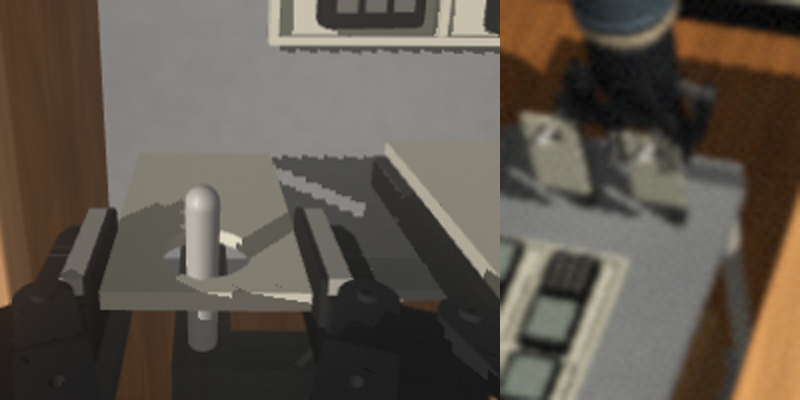

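The second peg is through its eye too, and the first tag hangs beside it. I'll open only narrowly because that tag is close, then retreat and check.

Run:
```python
from h import *
z=env.read_eef_pos()[2]; claw.gripper_to(.057); env.wait(.3); env.movel([.367,-.2386,z+.12],vel=.12)
env.goto([.47,-.285,.32],Q(0)); env.wait(1)
w=snap('wrist','w11');print(env.read_t())
env.goto([.5,.25,.35],Q(0)); sc=snap('scene','s6')
A=cv2.resize(w['image'][:300,120:420],(400,400),interpolation=cv2.INTER_CUBIC)
q=w2px(sc,[(.42,-.3,.08)])[0].astype(int);x0=max(q[0]-65,0);B=cv2.resize(sc['image'][q[1]-50:q[1]+80,x0:x0+130],(400,400),interpolation=cv2.INTER_CUBIC)
cv2.imwrite('pics/c11.png',np.hstack([A,B]))
```

```text
81.0
```

View pics/c11.png

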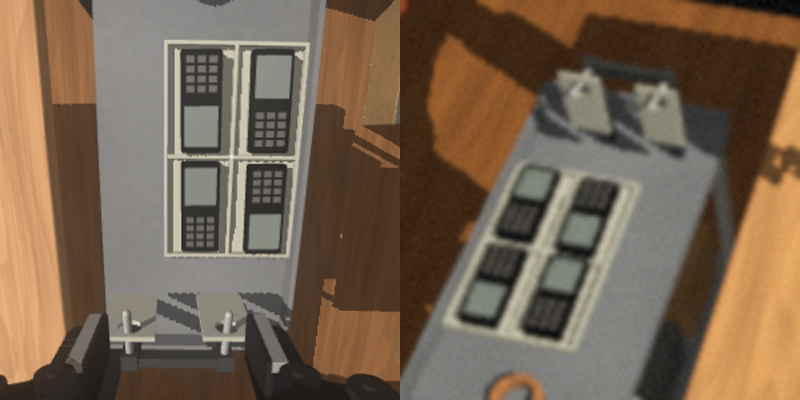

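Both tags hang on their pegs, at (127,320) and (226,320). The loaded tray is square against the rail, so I'm handing the job in.

```bash
python3 -c "
from h import *
print(env.job_done(),env.read_t())"
```

```text
the job is handed in; nothing more can be done
the job is handed in; nothing more can be done
```

I handed the job in after about 81 s of the 210 s allowed: all four phones lie flat, screen up, one to a compartment; the tray stands square against the back rail; and each peg holds one tag. That is from the last pictures, as no verdict came back.

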